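Stop the tortilla sheeter and clear the spoon

TASK

A wooden spoon has fallen onto the feed deck of the tortilla sheeter. First stop the machine: press its long red stop bar down until it clicks and stays down, keeping it level as it goes home - the bar balances on a hidden plunger that may be far to either side of its middle, so feel for the balance point with light trial presses (tilting it lightly is fine) and only then push it home. Then, not before, take the spoon off the deck and lay it flat on the bamboo board without dropping it, leaving the two salsa bowls alone.

Things in the scene. Friction and masses are not known exactly. Their poses are not given: they have to be found in the camera images.
- sheeter: White tortilla sheeter fixed to the table, 360 (x) by 400 (y) mm. Origin on the table under its middle; x points away from the robot, y along the bar, z up. Behind the deck lie two rollers (from x = +105 mm, 132 mm high) between cheeks 145 mm high. Steel guide posts with a yellow band, 150 mm high, stand beyond the bar's ends at x = -130, y = +-197 mm.
- deck (a point): Centre of the steel feed deck's flat top, 90 mm above the table; axes as the sheeter. The deck is clear 95 mm either way in x and 180 mm in y.
- stop_bar (a joint): How far the plunger under the bar is down, m: 0 up, 0.017 latched (stays by itself; hard stop there). It starts to sink at 2.5 N; resistance rises to 10 N at 5 mm, then falls; past about 13 mm it snaps down and stays. A push of up to 5 N stays well short of that. From 8 mm down until home the bar must be level within 0.042 rad (15 mm between its ends).
- bar_mid (a point): Middle of the top face of the red bar: 380 mm long (point y axis along it), 24 mm wide, 20 mm thick, yellow ends, level, top 145 mm above the table when up. The hidden plunger it rocks on may be anywhere up to 120 mm to either side. Pressed beside it, the bar tips down on the pressed side (2.2 N m per rad, 0.08 rad at most, springs back); pressed within 10 mm of it, it sinks level.
- bar_left (a point): Top face of the bar 180 mm to the +y side of its middle.
- bar_right (a point): Top face of the bar 180 mm to the -y side of its middle.
- spoon: Loose wooden spoon, about 60 g, lying flat on the deck, x axis along it, origin at its underside. The straight handle, 14 mm wide and 10 mm thick, runs from x = -92 to +42 mm; the bowl (56 mm across, 14 mm high) is centred at x = +66 mm. It balances near x = +10 mm; grip it across the handle near the origin.
- board: Bamboo board fixed on the table to one side of the sheeter, 250 (x) by 180 (y) by 16 mm thick. Origin at its underside centre. The spoon's origin should end within 85 mm (x) and 55 mm (y) of its centre.
- tray: Dark steel tray, fixed, 240 by 170 by 12 mm, on the other side; holds the two bowls. Origin at its underside centre.
- salsa_red: Terracotta bowl of red salsa, 84 mm across, 36 mm high, on the tray. Leave alone. Origin at its underside.
- salsa_green: Terracotta bowl of green salsa, same size, on the tray. Leave alone. Origin at its underside.
There are look-alikes about, which are no part of the job. There is more than one size of the spoon; the job needs the smallest.

How it is judged:
By the outcome, as a careful person would: the job done as asked, in the order asked, and still so for the second after the job is handed in, with the robot touching nothing.
It also fails if it takes over 61 s, if anything falls off the work surface, if the arm or the gripper's body presses on something with over 40 N, if the wrist force passes 120 N, or if a joint passes its speed limit or range.

ROBOT

A 7-joint arm with a two-finger parallel gripper is mounted at the origin on the work surface. World frame = base frame: x ahead of the robot, y to its left, z up, the work surface at z = 0. Lengths are in m, angles in rad, forces in N, time in s.
With the tool pointing down it reaches from about 0.35 to 0.775 m from the base axis. Payload 3.1 kg.
Tool frame: the origin (TCP) lies at the very end of the fingers, on their centre line; the grasp point (between the pads) lies 19 mm behind it; z points along the fingers, y is the line along which they close (so a half turn about z gives the same grasp; the last joint's range is limited). The gripper opens to 85 mm and grips with 20 to 120 N. Pads are 22 mm wide; open, the fingers measure 114 mm over their backs; the gripper's body (76 mm by 85 mm) begins 54 mm behind the grasp point. The pads swing forward as they close: fully open they stand 13 mm farther back than shut.
Start: joints at [-1.261, 0.311, 0.014, 1.512, -0.004, 1.319, -0.027], TCP at [0.189, 0.516, 0.231] pointing down, gripper open.
Joint ranges: [-2.7, 2.7], [-0.3, 1.91], [-1.27, 1.3], [0.12, 2.57], [-1.44, 4.58], [0.2, 2.03], [-3.05, 3.05]. Speed limits (rad/s): [2.79, 2.79, 3.14, 3.14, 3.14, 3.14, 3.14].

INTERFACE

Orientations are given as a rotation vector (axis times angle).
In Python, from workcell import r, claw, kinematics, telemetry, camera, get_calibration, sign_off, models gives the robot as it stands. The module is installed in compiled form; this text tells all that it offers. Calls block until the motion is done:
- r.reach(position, orientation): joint-space move of the TCP to a pose.
- r.move_straight(position, attitude=None, v=0.15, stop_force=None): straight line of the TCP; attitude=None keeps the orientation; v is the mean speed in m/s. With stop_force (N) it stops when the force on the tool has changed by that much, and returns True; else False.
- r.movej(angles): joint-space move.
- claw.open_jaws() and claw.grasp(f_grip=None): open the fingers fully, or close them until they stop; f_grip is the grip in N (None keeps the last).
- r.pause(seconds).
- kinematics.ik(position, orientation): joint angles nearest the present ones, or None.
- telemetry.get_state(): the state.
- camera(name): name is "scene" or "top" or "wrist"; returns the picture (400x640x3 uint8, blue, green, red); there is no depth.
- get_calibration(name): a dict with "K" (3x3 intrinsics, pixels), "k1" (the pictures are not rectified: a ray, as slopes to the right and down, at radius r is drawn at 1 + k1 r^2 times it, then the intrinsics apply), "pose" (4x4, takes a point from camera to world coordinates). Camera axes: x right, y down, z forward; pixel columns grow to the right and rows downward; lengths in m; the calibration is good to about 2 mm. A picture is of the moment at which its call begins: read the wrist's pose just before it. get_calibration takes no time and is no camera call; for the wrist camera it gives the pose at the moment of the call.
A pose or a line that the arm cannot do raises r.PlanningError and nothing moves.
- sign_off(): hands the job in; it is judged then, once.
Trained networks look in the newest picture that a camera, given by its name, has taken for a name from the list of things; names that differ only in an ending like _2 or _b are one class to them, and where a whole thing is asked for, a point or a joint stands for the part that bears it (a point fixed in the world has none). Each returns a list of dicts, best first, with "conf" (0 to 1); they miss things now and then, are a little off and sometimes report something else, mostly with a low value. They report only what shows in the picture. A call takes as long as a camera call. They do not tell look-alikes from the thing itself.
- models.recognise(camera, name): "position" ([column, row] in pixels, amid what is visible of it).
- models.regions_of(camera, name): "mask" (400x640 bool, what is visible of it) and "position" ([column, row] in pixels, amid what is visible of it).
The state is a dict: "time_s": time; "joint_positions": joint angles; "qvel": joint speeds; "joint_torque": joint torques, N m; "tcp_pos": TCP position; "orientation": TCP orientation; "contact_force": force on the tool from outside, world axes, zero at the start; "moment": the same for the moment, N m; "finger_gap": finger opening in m; "gripper_force": force on a finger pad.
Only numpy, scipy, OpenCV 4.12 (cv2) and the standard library are available. Lean on these libraries where they do the work, as an engineer would, in place of code of your own. Each camera call takes 0.05 s, during which the arm holds its last target. There are 200 camera calls.

## Working session

There is one attempt and no reset: what is moved stays moved. The work goes in short steps, each a Python script; the robot and the scene stay as the last script left them, time stands still between calls to the robot, and variables do not carry over. Pictures are saved under pics/ and viewed, at most 10 in all, crops included, and the job is handed in when it is done.

```bash
mkdir -p pics
cat > h.py <<'E'
import numpy as np, cv2
from workcell import r, claw, kinematics, telemetry, camera, get_calibration, sign_off, models
def ray(cam,px,cal=None):
    c=cal or get_calibration(cam);K=np.array(c["K"]);T=np.array(c["pose"])
    d=np.array([c["k1"],0,0,0],float)
    p=cv2.undistortPoints(np.array([[px]],float),K,d)[0,0]
    return T[:3,3],T[:3,:3]@np.array([p[0],p[1],1.])
def at_z(cam,px,z,cal=None):
    o,d=ray(cam,px,cal);return o+d*(z-o[2])/d[2]
def proj(cam,P,cal=None):
    c=cal or get_calibration(cam);T=np.linalg.inv(np.array(c["pose"]))
    return cv2.projectPoints(np.array(P,float).reshape(-1,3),cv2.Rodrigues(T[:3,:3])[0],T[:3,3],np.array(c["K"]),np.array([c["k1"],0,0,0],float))[0].reshape(-1,2)
E
python3 - <<'E'
from h import *
np.set_printoptions(precision=3,suppress=True)
for c in("top","scene"):
    im=camera(c);cv2.imwrite(f"pics/{c}1.png",im)
    print(c,get_calibration(c)["pose"])
    for n in("sheeter","stop_bar","spoon","board","tray","salsa_red"):
        print(n,[(np.round(d["position"]),round(d["conf"],2)) for d in models.recognise(c,n)])
s=telemetry.get_state();print(s["time_s"],s["tcp_pos"],s["orientation"],s["contact_force"])
E
```

```text
top [[-0.028 -0.991  0.13   0.317]
 [-1.     0.027 -0.01   0.014]
 [ 0.006 -0.13  -0.991  1.12 ]
 [ 0.     0.     0.     1.   ]]
sheeter []
stop_bar []
spoon [(array([209., 124.]), 0.92), (array([424., 284.]), 0.84), (array([312., 166.]), 0.77), (array([311., 211.]), 0.75)]
board [(array([443., 188.]), 0.75)]
tray [(array([195., 213.]), 0.89)]
salsa_red [(array([180., 232.]), 0.8)]
scene [[ 0.391  0.777 -0.494  1.107]
 [ 0.92  -0.326  0.216 -0.286]
 [ 0.007 -0.539 -0.842  1.207]
 [ 0.     0.     0.     1.   ]]
sheeter [(array([338., 243.]), 0.88), (array([423., 156.]), 0.61)]
stop_bar []
spoon [(array([456., 249.]), 0.93), (array([337., 231.]), 0.83), (array([207., 187.]), 0.73)]
board [(array([204., 276.]), 0.6)]
tray [(array([418., 183.]), 0.59)]
salsa_red [(array([421., 155.]), 0.63)]
0.7 [0.19  0.516 0.231] [0.55  3.093 0.   ] [-0.624  0.034  0.305]
```

View pics/top1.png

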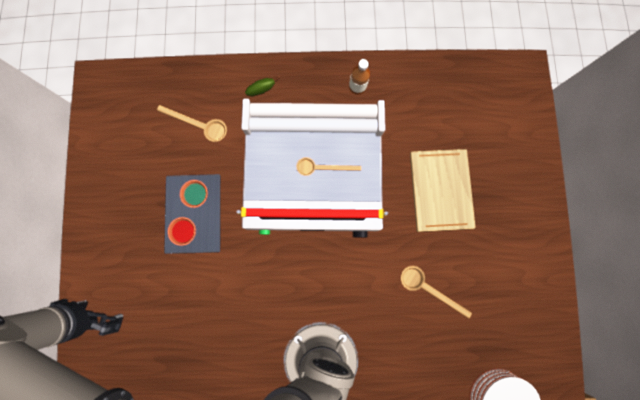

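View pics/scene1.png

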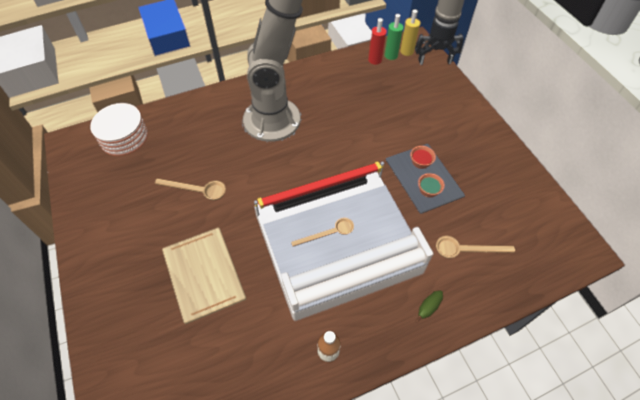

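The top view shows three spoons: (209,124) and (424,284) lie on the table, and (325,167) lies on the deck. The deck one looks smallest, so it fits. The bar spans (241,212) to (385,213), the board is at (443,190), and the tray with the bowls is at (192,213).

```bash
cat > m.py <<'E'
from h import *
np.set_printoptions(precision=4,suppress=True)
im=cv2.imread("pics/top1.png")
camera("top")
hsv=cv2.cvtColor(im,cv2.COLOR_BGR2HSV)
red=((hsv[...,0]<6)|(hsv[...,0]>174))&(hsv[...,1]>180)&(hsv[...,2]>150)
yel=(hsv[...,0]>22)&(hsv[...,0]<34)&(hsv[...,1]>180)&(hsv[...,2]>150)
sub=np.zeros_like(red);sub[200:225,235:395]=1
v,u=np.nonzero(red&sub);P=np.array([at_z("top",(a,b),.145)[:2] for a,b in zip(u,v)])
print("bar red",cv2.minAreaRect(P.astype(np.float32)),len(P))
v,u=np.nonzero(yel&sub)
P=np.array([at_z("top",(a,b),.145)[:2] for a,b in zip(u,v)])
for s in(-1,1):
    q=P[P[:,1]*s>0]; print("yellow",s,len(q),q.mean(0) if len(q) else 0, q.min(0),q.max(0))
for d in models.regions_of("top","spoon"):
    z=.1 if 240<d["position"][0]<390 else .008
    v,u=np.nonzero(d["mask"]);P=np.array([at_z("top",(a,b),z)[:2] for a,b in zip(u,v)])
    print("spoon",d["position"],d["conf"],len(P),cv2.minAreaRect(P.astype(np.float32)),P.mean(0))
    c=P.mean(0);w=np.linalg.svd(P-c,full_matrices=False)[2][0];t=(P-c)@w;print("  axis",w,t.min(),t.max())
for d in models.regions_of("top","board"):
    v,u=np.nonzero(d["mask"]);P=np.array([at_z("top",(a,b),.016)[:2] for a,b in zip(u,v)])
    print("board",cv2.minAreaRect(P.astype(np.float32)))
cv2.imwrite("pics/crop1.png",cv2.resize(im[90:245,150:480],None,fx=2.4,fy=2.4,interpolation=cv2.INTER_CUBIC))
E
python3 m.py
```

```text
bar red ((0.4191017746925354, 0.012900054454803467), (0.3486975431442261, 0.020645294338464737), 87.79419708251953) 990
yellow -1 33 [ 0.413  -0.1709] [ 0.4035 -0.1773] [ 0.4226 -0.1662]
yellow 1 31 [0.4278 0.1975] [0.4165 0.1921] [0.438  0.2029]
spoon [208.1, 125.1] 0.72 650 ((0.7260269522666931, 0.3898382782936096), (0.23267212510108948, 0.07227908074855804), 74.81907653808594) [0.7229 0.3531]
  axis [-0.3989 -0.917 ] -0.15437429810999528 0.0798356640007332
spoon [311.8, 167.8] 0.6 543 ((0.5575131773948669, -0.03642408549785614), (0.18248003721237183, 0.052454978227615356), 88.4551010131836) [ 0.5568 -0.0141]
  axis [-0.0542 -0.9985] -0.06915884425138226 0.11356408794753123
spoon [422.8, 284.7] 0.58 800 ((0.1924944818019867, -0.35682517290115356), (0.2387966811656952, 0.07128991931676865), 63.276634216308594) [ 0.2011 -0.3249]
  axis [-0.5748 -0.8183] -0.08755324544475222 0.1532779220892207Traceback (most recent call last):
  File "m.py", line 21, in <module>
    v,u=np.nonzero(d["mask"]);P=np.array([at_z("top",(a,b),.016)[:2] for a,b in zip(u,v)])
                                          ~~~~^^^^^^^^^^^^^^^^^^
  File "h.py", line 9, in at_z
    o,d=ray(cam,px,cal);return o+d*(z-o[2])/d[2]
        ~~~^^^^^^^^^^^^
  File "h.py", line 4, in ray
    c=cal or get_calibration(cam);K=np.array(c["K"]);T=np.array(c["pose"])
             ~~~~~~~~~~~~~~~^^^^^
ValueError: time passes only in moves, steps and waits
```

```bash
sed -i 's/^im=cv2/CAL=get_calibration("top")\nim=cv2/; s/\(at_z("top",(a,b),[^)]*\))/\1,CAL)/' m.py
cat >> m.py <<'E'
for D in (87.7,-92.3):
    a=np.radians(D)/2; o=np.pi*np.array([np.cos(a),np.sin(a),0])
    print(D,[kinematics.ik(p,o) for p in ((.428,.19,.2),(.413,-.165,.2),(.56,-.03,.12),(.5,-.34,.06))])
s=telemetry.get_state();print(s["time_s"],s["contact_force"])
E
python3 m.py
```

```text
bar red ((0.4191017746925354, 0.012900054454803467), (0.3486975431442261, 0.020645294338464737), 87.79419708251953) 990
yellow -1 33 [ 0.413  -0.1709] [ 0.4035 -0.1773] [ 0.4226 -0.1662]
yellow 1 31 [0.4278 0.1975] [0.4165 0.1921] [0.438  0.2029]
spoon [313.1, 166.8] 0.91 521 ((0.5574764013290405, -0.0378403514623642), (0.1796465814113617, 0.05245530232787132), 88.45635223388672) [ 0.5566 -0.0155]
  axis [-0.0633 -0.998 ] -0.06798689076683619 0.11211692058805095
spoon [208.3, 122.3] 0.88 667 ((0.747702956199646, 0.38066262006759644), (0.23187845945358276, 0.06729637086391449), 57.228858947753906) [0.725  0.3588]
  axis [-0.4111 -0.9116] -0.1483114671972046 0.08561154304925062
spoon [314.0, 212.6] 0.69 1315 ((0.42466047406196594, 0.012813866138458252), (0.39295515418052673, 0.02779068797826767), 87.64531707763672) [0.4252 0.0128]
  axis [-0.038  -0.9993] -0.1964790187726641 0.19648201235206506
spoon [420.7, 281.8] 0.64 775 ((0.17280733585357666, -0.3439262807369232), (0.23504051566123962, 0.07173529267311096), 46.713890075683594) [ 0.2026 -0.3223]
  axis [-0.5753 -0.8179] -0.082291818
[... 392 characters left out ...]
006190314888954163), (0.45060378313064575, 0.437701016664505), 87.69438934326172)
87.7 [array([-0.8759,  0.1719,  0.4853,  1.7898, -0.0857,  1.2006, -0.4057]), array([-0.5587,  0.169 ,  1.0261,  1.8577, -0.155 ,  1.1997,  0.4775]), array([-0.5075,  0.4982,  0.7446,  1.6658, -0.3675,  1.1228,  0.2981]), array([ 0.04  ,  0.6865,  0.8129,  1.6003, -0.5444,  1.0947,  0.9557])]
-92.3 [array([-0.5646,  0.1645,  0.1263,  1.7791, -0.0221,  1.1994,  2.6694]), array([-0.6364,  0.1933,  1.1299,  1.8592, -0.1871,  1.2049, -2.6279]), array([-0.7182,  0.6508,  1.126 ,  1.6726, -0.6206,  1.2237, -2.6304]), array([-0.1085,  0.8337,  1.1223,  1.6057, -0.7905,  1.2193, -2.0061])]
1.0 [-0.2083 -0.4016 -0.1614]
```

View pics/crop1.png

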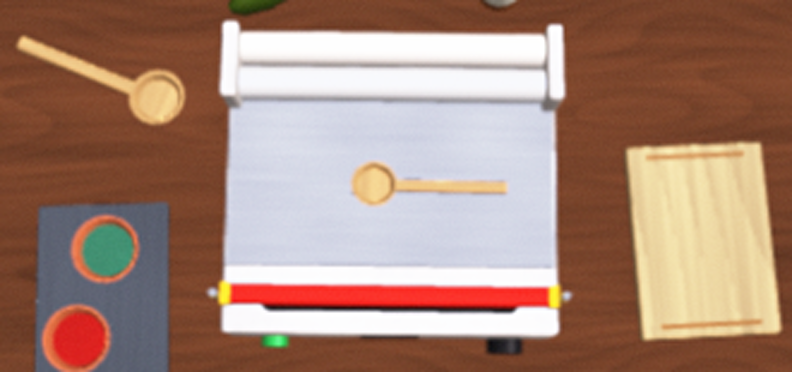

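The crop confirms it: the deck spoon measures about 182 mm against 235 mm for the two on the table, so it is the smallest and the right one. Next I'll probe the bar at both ends.

```bash
cat >> h.py <<'E'
np.set_printoptions(precision=4,suppress=True)
YAW=np.radians(-2.3)
MID=np.array([.4202,.0133]); BY=np.array([-np.sin(YAW),np.cos(YAW)])
A=np.radians(87.7)/2; O=np.pi*np.array([np.cos(A),np.sin(A),0])
def bp(y,z): return [*(MID+BY*y),z]
def st(tag=""):
    s=telemetry.get_state();print(tag,"t%.2f"%s["time_s"],np.array(s["tcp_pos"]),"F",np.array(s["contact_force"]),"gap%.4f"%s["finger_gap"]);return s
def probe(y,f=2.5,depth=.03,v=.025):
    r.move_straight(bp(y,.155),v=.25); s0=st(f"y={y:.3f} up")
    h=r.move_straight(bp(y,.145-depth),v=v,stop_force=f); s=st(f" hit {h}"); r.pause(.15); s=st("  settled")
    r.move_straight(bp(y,.155),v=.15); return s["tcp_pos"][2]-.145
E
python3 - <<'E'
from h import *
claw.grasp(20)
r.reach(bp(.17,.19),O); st()
a=probe(.17); r.move_straight(bp(.17,.165),v=.2); r.move_straight(bp(-.17,.165),v=.25); b=probe(-.17)
print(a,b,(a-b)/.08/2)
E
```

```text
t3.29 [0.4265 0.1853 0.1901] F [ 0.9355  0.3167 -0.9395] gap0.0002
y=0.170 up t3.58 [0.4254 0.1839 0.1541] F [0.6917 0.1171 0.276 ] gap0.0000
 hit True t4.37 [0.4272 0.1836 0.1401] F [ 0.4217 -0.5838  2.8216] gap0.0001
  settled t4.52 [0.4272 0.1836 0.1404] F [-0.3794  0.3019  3.2011] gap0.0001
y=-0.170 up t6.78 [ 0.4129 -0.1554  0.1545] F [-0.6126  0.0356 -0.1051] gap0.0002
 hit True t8.02 [ 0.4133 -0.1567  0.1203] F [0.0116 0.8696 3.3798] gap0.0003
  settled t8.17 [ 0.4133 -0.1566  0.1205] F [-0.1013 -0.5574  3.6715] gap-0.0003
-0.004550660040469251 -0.024479770404552723 0.1245569397755217
```

Run:
```python
from h import *
r.move_straight(bp(.05,.16),v=.3)
for y in(.045,.075,.115,.175): print(probe(y,f=2.5,v=.02))
```

```text
y=0.045 up t9.68 [0.4216 0.056  0.1545] F [ 0.8415 -1.1622  0.7032] gap-0.0003
 hit True t10.53 [0.422  0.0581 0.144 ] F [-0.4014 -0.4264  4.0489] gap0.0001
  settled t10.68 [0.422  0.0581 0.1442] F [1.2135 0.1801 3.177 ] gap0.0000
-0.0008337482755734482
y=0.075 up t11.19 [0.4225 0.0897 0.1543] F [-0.0351 -0.2555 -0.5524] gap0.0002
 hit True t12.01 [0.4232 0.0882 0.1447] F [ 0.1034 -0.2573  3.453 ] gap0.0002
  settled t12.16 [0.4232 0.0882 0.1449] F [ 0.2799 -0.0178  3.1752] gap0.0001
-0.00011848986440640696
y=0.115 up t12.72 [0.4241 0.1295 0.1543] F [ 0.3776  0.3205 -0.1145] gap-0.0002
 hit True t13.55 [0.4249 0.1284 0.1443] F [-0.7652  0.3022  4.1067] gap-0.0003
  settled t13.70 [0.4248 0.1284 0.1444] F [-0.1034  0.5312  3.8184] gap-0.0003
-0.0005793213771886074
y=0.175 up t14.34 [0.4264 0.189  0.1541] F [ 0.1116  0.4216 -0.0239] gap-0.0003
 hit True t15.28 [0.4271 0.1885 0.1407] F [ 0.8047 -0.4023  1.709 ] gap-0.0001
  settled t15.43 [0.4271 0.1885 0.1409] F [0.3438 1.4152 0.4843] gap-0.0001
-0.004053093525369533
```

Run:
```python
from h import *
for y in(.156,.136,.056,.036,): print(probe(y,f=3,v=.02))
```

```text
y=0.156 up t15.93 [0.4261 0.1679 0.1545] F [ 0.4988  0.6499 -0.3222] gap-0.0001
 hit True t16.84 [0.4266 0.1696 0.1415] F [0.0688 0.3754 2.9116] gap-0.0002
  settled t16.99 [0.4266 0.1696 0.1418] F [-0.1655  0.5777  2.2673] gap0.0002
-0.0032421205039635803
y=0.136 up t17.49 [0.4252 0.1478 0.1544] F [ 0.3581 -0.3062 -0.131 ] gap-0.0002
 hit True t18.36 [0.4258 0.1496 0.1433] F [0.4528 1.2625 3.118 ] gap-0.0001
  settled t18.51 [0.4257 0.1496 0.1434] F [1.2672 0.0786 4.0316] gap-0.0001
-0.001592757271863865
y=0.056 up t19.23 [0.4219 0.0684 0.1545] F [-1.4488 -0.3486 -0.2236] gap-0.0000
 hit True t20.07 [0.4225 0.0692 0.1441] F [ 0.1971 -0.3386  4.5004] gap0.0003
  settled t20.22 [0.4225 0.0693 0.1443] F [-0.7147 -0.3305  4.0261] gap0.0002
-0.0007428693635520844
y=0.036 up t20.72 [0.421  0.0482 0.1544] F [ 0.111  -0.1818  0.0657] gap-0.0005
 hit True t21.57 [0.4217 0.049  0.1437] F [-1.0152  0.0921  3.1135] gap-0.0000
  settled t21.72 [0.4216 0.049  0.1439] F [ 0.1605 -0.6253  3.1753] gap0.0000
-0.0011214561561245229
```

Run:
```python
from h import *
from scipy.optimize import least_squares
D=np.array([[.17,3.0,4.6],[.045,3.4,.83],[.075,3.25,.12],[.115,3.9,.58],[.175,1.7,4.05],[.156,2.7,3.24],[.136,3.5,1.59],[.056,4.2,.74],[.036,3.15,1.12]])
y,F,dz=D.T
def m(p,w):
    x=np.maximum(abs(y-p[0])-w,0); th=np.minimum(F*x/2.2,.085)
    return p[1]+np.maximum(F-2.5,0)*.667+th*x*1e3*p[2]
for w in(0,.005,.01,.015,.02):
    f=least_squares(lambda p:m(p,w)-dz,[.09,0,1],loss="soft_l1",f_scale=.3);print(w,f.x,f.cost,f.fun)
r.move_straight(bp(.088,.16),v=.2)
cv2.imwrite("pics/s0.png",camera("scene"))
r.move_straight(bp(.088,.147),v=.1)
h=r.move_straight(bp(.088,.138),v=.012,stop_force=4.2);st(h)
im=camera("scene");st();cv2.imwrite("pics/s1.png",im)
r.move_straight(bp(.088,.152),v=.1)
a=cv2.imread("pics/s0.png")
c=lambda i:cv2.resize(i[155:220,245:395],None,fx=5,fy=4.4,interpolation=cv2.INTER_CUBIC)
cv2.imwrite("pics/cmp.png",np.vstack([c(a),c(im)]))
```

```text
0 [ 0.0838 -1.573   0.7788] 0.6141542481101345 [-0.1345  0.0106 -1.1033  0.1233 -0.6194  0.0987  0.8779 -0.0288  0.29  ]
0.005 [ 0.0841 -1.1937  0.7899] 0.4658526523903662 [-0.0254 -0.0072 -0.7942  0.1025 -0.7353  0.044   0.6525  0.0021  0.2169]
0.01 [ 0.0836 -0.8419  0.8079] 0.3590612230849794 [ 0.1367 -0.0491 -0.4617  0.1667 -0.7574 -0.0901  0.5438  0.0307  0.1084]
0.015 [ 0.0835 -0.5865  0.8563] 0.3277099805692543 [ 0.3504 -0.0848 -0.2062  0.1802 -0.7651 -0.2196  0.4053  0.0632  0.0228]
0.02 [ 0.0836 -0.4138  0.9562] 0.3728532561103806 [ 0.7129 -0.1298 -0.0335  0.1587 -0.7016 -0.3035  0.2559  0.0868 -0.054 ]
True t23.14 [0.4241 0.1012 0.144 ] F [-0.2863  0.4191  5.2772] gap-0.0002
 t23.19 [0.4241 0.1012 0.1441] F [ 1.1427 -0.5294  4.2207] gap0.0003
```

View pics/cmp.png

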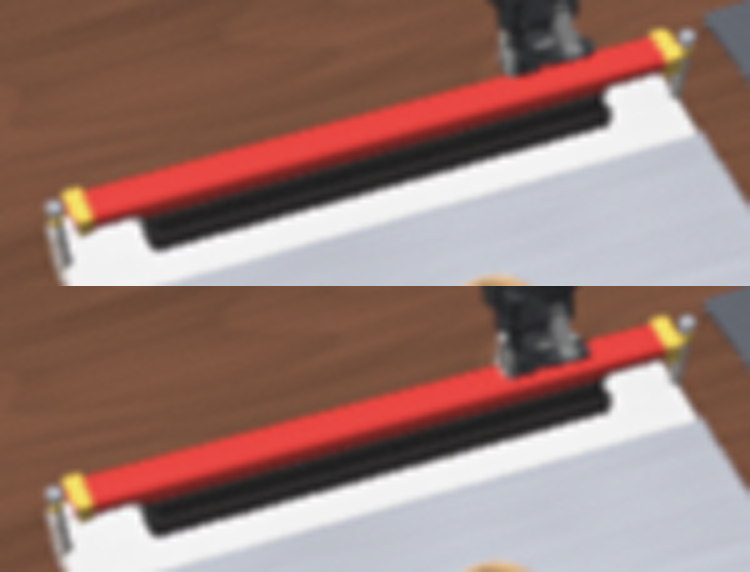

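Both bar ends stay put under 5 N, so the bar sinks level. Next is a firmer press, still short of 8 mm, with a numeric tilt check before going home.

```bash
cat >> h.py <<'E'
def yel(im,box):
    x0,y0,x1,y1=box;h=cv2.cvtColor(im[y0:y1,x0:x1],cv2.COLOR_BGR2HSV).astype(int)
    w=((h[...,0]>20)&(h[...,0]<35))*np.clip(h[...,1]-110,0,None)
    w=w*(h[...,2]>130);v,u=np.mgrid[y0:y1,x0:x1];return np.array([(u*w).sum(),(v*w).sum()])/w.sum()
EL=(254,192,268,210);ER=(372,160,386,172)
def ends(im): return np.r_[yel(im,EL),yel(im,ER)]
E
python3 - <<'E'
from h import *
a=ends(cv2.imread("pics/s0.png"));print(a,ends(cv2.imread("pics/s1.png"))-a)
# expected px shift per mm drop at each end
C=get_calibration("scene")
for y in(-.185,.185): print(proj("scene",[bp(y,.145),bp(y,.135)],C))
r.move_straight(bp(.086,.147),v=.1)
for z in(.1415,.1395):
    h=r.move_straight(bp(.086,z),v=.015,stop_force=11);st(h)
    im=camera("scene");print(ends(im)-a)
E
```

```text
[260.104  201.812  378.4271 165.1838] [ 0.0007  0.0309 -0.0307  0.1022]
[[258.6026 200.0651]
 [258.9818 201.9617]]
[[377.2182 163.8681]
 [376.8381 165.886 ]]
False t24.21 [0.4239 0.0993 0.1424] F [-2.6481 -0.7698  7.7222] gap-0.0001
[0.0184 0.3804 0.0479 0.6272]
False t24.54 [0.4239 0.0993 0.1406] F [-2.9754 -0.4163 10.5226] gap0.0000
[-0.0432  0.5818 -0.1326  0.9094]
```

The bar is level within about 0.005 rad at 4.5 mm and 10 N, so I'll push it home.

Run:
```python
from h import *
a=ends(cv2.imread("pics/s0.png"))
h=r.move_straight(bp(.086,.1255),v=.03,stop_force=20);st(h)
r.move_straight(bp(.086,.20),v=.15)
im=camera("scene");e=ends(im)-a;st(e)
cv2.imwrite("pics/s2.png",im)
claw.open_jaws()
r.reach([.52,-.035,.28],O);st()
cal=get_calibration("wrist");im=camera("wrist");cv2.imwrite("pics/w1.png",im)
for d in models.regions_of("wrist","spoon"):
    v,u=np.nonzero(d["mask"]);P=np.array([at_z("wrist",(x,y),.098,cal)[:2] for x,y in zip(u,v)])
    c=P.mean(0);w=np.linalg.svd(P-c,full_matrices=False)[2][0];t=(P-c)@w
    print(d["position"],d["conf"],cv2.minAreaRect(P.astype(np.float32)),c,w,t.min(),t.max())
    # handle-only part
    n=np.array([-w[1],w[0]])
    for lo in np.arange(t.min(),t.max(),.02):
        k=(t>=lo)&(t<lo+.02);q=(P[k]-c)@n;print("  %.3f w%.3f mid%s"%(lo+.01,np.ptp(q),c+w*(lo+.01)+n*(q.max()+q.min())/2))
```

```text
False t25.21 [0.424  0.0993 0.1273] F [-5.525  -0.8756 16.008 ] gap0.0002
[ 0.4933  3.0445 -0.9784  2.7362] t25.91 [0.4227 0.0991 0.1986] F [ 0.2819  0.7715 -0.0817] gap0.0000
 t27.45 [ 0.5192 -0.0332  0.2791] F [0.2186 1.0822 0.5615] gap0.0856
```

```bash
python3 -c "
import cv2,numpy as np
a=cv2.imread('pics/w1.png');b=cv2.resize(cv2.imread('pics/s2.png')[150:300,240:440],(400,300),interpolation=cv2.INTER_CUBIC)
a=cv2.resize(a,(480,300));a=a[:, :400] if 0 else cv2.resize(a,(400,250));a=cv2.copyMakeBorder(a,0,50,0,0,0)
cv2.imwrite('pics/v.png',np.hstack([a,b]))"
```

```text
(no output)
```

View pics/v.png

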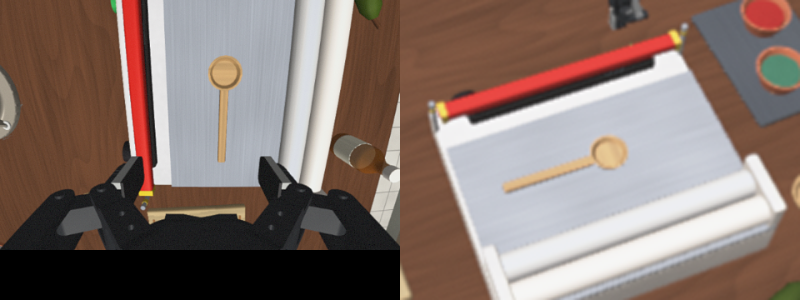

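The bar is down and stays down. In the wrist picture (full-resolution pixels) the spoon's bowl is at (360,115) and its handle end at (354,258). The network missed it there, so I'll segment it by colour.

```bash
cat > sp.py <<'E'
from h import *
cal=get_calibration("wrist");im=camera("wrist")
h=cv2.cvtColor(im,cv2.COLOR_BGR2HSV);m=np.zeros(h.shape[:2],bool)
m[70:275,290:420]=((h[...,0]>5)&(h[...,0]<25)&(h[...,1]>80)&(h[...,2]>90))[70:275,290:420]
v,u=np.nonzero(m);P=np.array([at_z("wrist",(x,y),.099,cal)[:2] for x,y in zip(u,v)])
t=P[:,1];print(len(P),t.min(),t.max(),np.ptp(t))
for lo in np.arange(t.min(),t.max(),.02):
    k=(t>=lo)&(t<lo+.02);q=P[k,0];print("  y%.3f w%.3f x%.4f"%(lo+.01,np.ptp(q),(q.max()+q.min())/2))
E
python3 sp.py
```

```text
3821 -0.12936281678753195 0.05489855295497374 0.18426136974250568
  y-0.119 w0.013 x0.5522
  y-0.099 w0.014 x0.5529
  y-0.079 w0.013 x0.5541
  y-0.059 w0.013 x0.5543
  y-0.039 w0.014 x0.5560
  y-0.019 w0.013 x0.5567
  y0.001 w0.042 x0.5595
  y0.021 w0.054 x0.5596
  y0.041 w0.053 x0.5596
  y0.061 w0.025 x0.5597
```

Run:
```python
from h import *
g=[.5561,-.032]
r.move_straight([*g,.16],v=.2)
r.move_straight([*g,.0925],v=.08,stop_force=8);st("down")
claw.grasp(40);s=st("grip");print(s["gripper_force"])
r.move_straight([*g,.11],v=.05)
r.move_straight([*g,.25],v=.2);s=st("lift");print(s["gripper_force"])
im=camera("wrist");cv2.imwrite("pics/w2.png",im)
for D in(-2,178,-182):
    a=np.radians(D)/2;o=np.pi*np.array([np.cos(a),np.sin(a),0])
    print(D,kinematics.ik([.495,-.389,.12],o),kinematics.ik([.495,-.389,.02],o))
```

```text
down t29.37 [ 0.5566 -0.0322  0.093 ] F [-0.6752 -0.056  -0.2845] gap0.0855
grip t30.02 [ 0.5564 -0.032   0.0928] F [-1.0322  0.0551  2.1749] gap0.0124
40.94073235988617
lift t31.38 [ 0.5553 -0.0317  0.2487] F [0.0803 0.7265 0.1241] gap0.0128
40.73835253715515
-2 [ 0.0737  0.7078  0.9392  1.4625 -0.5824  1.2666 -0.5329] [ 0.133   0.7893  0.8133  1.5541 -0.6267  1.0748 -0.5007]
178 [ 0.3425  0.5779  0.4577  1.4512 -0.2648  1.1739  2.3742] [ 0.3811  0.679   0.3934  1.5435 -0.2945  0.9782  2.3972]
-182 [ 0.3425  0.5779  0.4577  1.4512 -0.2648  1.1739  2.3742] [ 0.3811  0.679   0.3934  1.5435 -0.2945  0.9782  2.3972]
```

View pics/w2.png

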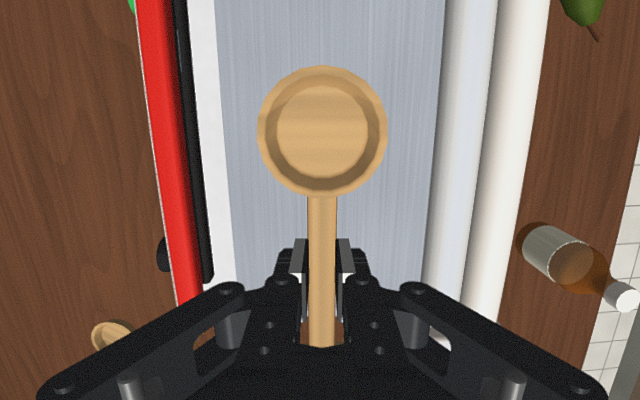

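The spoon is held straight, with its bowl at (322,130). Now I'll lay it along the board.

Run:
```python
from h import *
a=np.radians(-2)/2;o=np.pi*np.array([np.cos(a),np.sin(a),0])
p=[.497,-.389]
r.reach([*p,.25],o);st()
r.move_straight([*p,.035],v=.2)
h=r.move_straight([*p,.016],v=.025,stop_force=3);s=st(h)
r.pause(.3);claw.open_jaws();st("open")
r.move_straight([*p,.2],v=.15)
r.reach([.38,-.25,.3],o);st()
c=get_calibration("top");im=camera("top");cv2.imwrite("pics/t3.png",cv2.resize(im[90:300,150:500],None,fx=2.2,fy=2.2))
for d in models.regions_of("top","spoon"):
    v,u=np.nonzero(d["mask"]);P=np.array([at_z("top",(x,y),.026,c)[:2] for x,y in zip(u,v)]);print(d["position"],cv2.minAreaRect(P.astype(np.float32)))
```

```text
t32.78 [ 0.4985 -0.3872  0.2496] F [ 0.6443  0.2082 -0.2348] gap0.0125
True t34.63 [ 0.4969 -0.3887  0.0188] F [-0.0638  0.4108  4.8003] gap0.0124
open t35.63 [ 0.4964 -0.388   0.018 ] F [ 1.1457 -0.3061 -0.2007] gap0.0855
 t37.84 [ 0.3807 -0.2498  0.2998] F [0.5347 0.4265 0.1201] gap0.0856
[412.8, 275.8] ((0.23907937109470367, -0.2725229859352112), (0.05154596269130707, 0.0675283819437027), 43.12016677856445)
[442.4, 173.8] ((0.5291919708251953, -0.3904390335083008), (0.04692442715167999, 0.10688557475805283), 85.70951843261719)
[210.4, 126.2] ((0.7208552956581116, 0.386211633682251), (0.23436905443668365, 0.07115702331066132), 74.30906677246094)
```

View pics/t3.png

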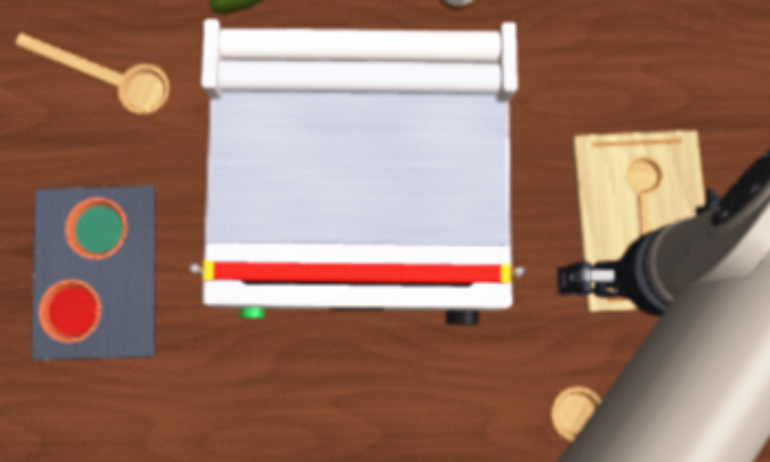

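The spoon lies on the board with its bowl at (643,175) in the crop, centred. The bar is down, the bowls are untouched and the arm is clear, so I'll hand it in.

```bash
python3 -c "
from h import *
print(sign_off())"
```

```text
the job is handed in; nothing more can be done
None
```

I pressed the stop bar down level until it latched, then laid the small spoon flat on the bamboo board and handed in the job at about 38 s; the salsa bowls were not touched, and the judge returned no verdict.

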